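# Turn the drill pack round in the bench charger and dial in the charge

## Robot

A 7-joint arm with a two-finger parallel gripper is mounted at the origin on a cart in front of the work surface, level with it; the furniture and walls round the work are solid. World frame = base frame: x ahead of the robot, y to its left, z up, the work surface at z = 0. Lengths are in m, angles in degrees, forces in N, time in s.
With the tool pointing down it reaches from about 0.35 to 0.9 m from the base axis. Payload 19.9 kg.
Tool frame: the origin (TCP) lies midway between the tips of the shut fingers; the grasp point (between the pads) lies 19 mm behind it; z points along the fingers, y is the line along which they close (so a half turn about z gives the same grasp; the last joint's range is limited). The gripper opens to 85 mm and grips with 20 to 120 N. Pads are 22 mm wide; open, the fingers measure 114 mm over their backs; the gripper's body (76 mm by 85 mm) begins 54 mm behind the grasp point. The pads swing forward as they close: fully open they stand 13 mm farther back than shut.
Start: joints at [68.211, 23.915, -0.59, 92.452, 0.269, 63.638, -3.037], TCP at [0.208, -0.589, 0.231] pointing down, gripper open.
Joint ranges: [-161.28, 161.28], [-22.2, 115.67], [-73.04, 71.86], [3.21, 147.25], [-68.34, 248.33], [10.77, 114.83], [-161.83, 161.83]. Speed limits (degrees/s): [108.29, 108.29, 136.94, 136.94, 172.46, 172.46, 172.46].

## Interface

Orientations are given as [roll, pitch, yaw] about the fixed x, y, z axes, in that order (R = Rz(yaw) Ry(pitch) Rx(roll)).
In Python, from station import get_state, eyes, order gives the robot as it stands.
- The arm moves only by the tool carry_out, never from a script. Its argument "targets" is a list that holds one entry, the list of rows, each a list of 7 numbers: the finger opening in m, from 0 to 0.0854, then the shift along the tool's x, y, z in m, then the turn, a rotation vector about the tool's x, y, z in rad. In form: [[[jaw, dx, dy, dz, ax, ay, az], ...]]. A call has 1 to 10 rows; each row shifts and turns the commanded pose from where the row before left it, along the tool's axes as they then stand; what a row does not reach is not made up. A row lasts 1/8 s, in which the tool goes at most 62.5 mm and 10.7 degrees, less where a joint would pass 70% of its speed; a pose out of reach is approached as far as the arm can. A call is refused whole if a number of a shift passes 0.0625 or a number of a turn 0.188, either way. A call with a gripper value outside its range is refused whole. The fingers move at their own pace and stop on an object; "grip_force" is the grip in N (left out, the last holds). Time passes only in rows, so rows that do not move let the fingers close. It gives the time, the measured TCP pose, the force, the opening and the grip force at its end, in the units of the state.
- get_state(): the state, without advancing time (a new reading comes with each control period).
- eyes.camera(name): name is "scene" or "top" or "wrist"; returns a dict with "img" (384x512x3 uint8, blue, green, red), "K" (3x3 intrinsics, pixels), "rvec" (rotation vector, rad) and "tvec" (3), from world to camera coordinates, as OpenCV has them. Camera axes: x right, y down, z forward; pixel columns grow to the right and rows downward; lengths in m; the calibration is good to about 2 mm. A picture is of the moment at which its call begins. There is no depth.
- order.finish_job(): hands the job in; it is judged then, once.
Trained networks look in a picture, given as the dict that the camera call returned (one of the last four; its "shot" number tells which), for a name from the list of things; names that differ only in an ending like _2 or _b are one class to them, and where a whole thing is asked for, a point or a joint stands for the part that bears it (a point fixed in the world has none). Each returns a list of dicts, best first, with "conf" (0 to 1); they miss things now and then, are a little off and sometimes report something else, mostly with a low value. They report only what shows in the picture. A call takes as long as a camera call. They do not tell look-alikes from the thing itself.
- eyes.recognise(picture, target): "xyz" ([x, y, z] in m, in world coordinates, good to about 4 mm: the middle of the surface that is visible of it).
- eyes.regions_of(picture, target): "mask" (384x512 bool, what is visible of it).
- eyes.tip_of(picture, target): "xyz" ([x, y, z] in m, in world coordinates, good to about 4 mm: a listed point, or the origin of a listed thing).
The state is a dict: "time": time; "joint_positions": joint angles; "qd": joint speeds; "joint_efforts": joint torques, N m; "position": TCP position; "tool_rot": TCP orientation; "wrist_force": force on the tool from outside, world axes, zero at the start; "torque": the same for the moment, N m; "grip_width": finger opening in m; "grip_force": force on a finger pad.
Only numpy, scipy, OpenCV 4.12 (cv2) and the standard library are available. Lean on these libraries where they do the work, as an engineer would, in place of code of your own. Each camera call takes 0.05 s, during which the arm holds its last target. There are 200 camera calls.

## Task

The drill battery sits in the bench charger the wrong way round, and the charger is switched on. Turn the dial, which turns only while it is pushed in, back to its off stop; with it off, lift the pack out, turn it end for end and lower it fully home, without dropping it, so that its terminal tongue lies in the rear notch, where the contact blades are. Then turn the dial up by exactly four clicks from the stop and let it spring out, and leave the other things round the charger where they are.

Things in the scene. Friction and masses are not known exactly. Their poses are not given: they have to be found in the camera images.
- charger: Bench battery charger, fixed: grey steel case, 210 mm deep (x), 263 wide (y), deck 85 mm high. Origin: centre of its underside on the bench; x away from its front, y to its left, z up. Above a 38 mm front lip a panel slopes up at 28 degrees from level to the deck; on it the dial (right) and a black meter (left, 11 mm proud). A black cradle stands on the deck, left of the middle.
- dial (a joint): Angle of the dial, rad: 0 at the off stop (fully anticlockwise, facing the panel), growing clockwise to 4.71 at the other stop. A spring-and-ball detent clicks every 0.524 rad (30 degrees) and takes 0.15 N m to pass; let go, the dial snaps to the nearest click. Four clicks is 2.094. The thick mark on the panel is off, each thin mark one click more; a white line on the dial points to them.
- dial_grip (a point): Where to grip the dial: on its axis, 28.5 mm above the panel, at (-0.0742, -0.068, 0.0867) in the charger's frame; z points out of the panel along the axis, 28 degrees from vertical toward the charger's front; x and y turn with the dial (at off, x points up the slope). The dial is a round black fluted knob, 42 mm diameter, from 10 to 36 mm above the panel, on a 56 mm skirt; grip it at any angle.
- dial_press (a joint): How far the dial is pushed in along its axis, m: 0 out, 0.0045 fully in, against a spring of 5 N (out) to 9 N (in). Out, the dial is locked at its click and gives only 0.03 rad; pushed in 4 mm or more it turns freely from click to click, and must stay pushed in while it turns. Let go, it springs out and locks again.
- pack: Loose drill battery pack, 0.3 to 0.55 kg: black body 56 (x) x 70 (y) x 40 mm (z) with a yellow block 40 x 50 mm on it, 54 mm high in all. Origin: centre of its underside; z up. At its +y end a black terminal tongue, 20 mm wide, 12 high, with two brass strips, stands out 7.5 mm. At the start it sits in the cradle, tongue in the front notch, away from the contacts.
- pack_terminals (a point): On the pack: centre of the terminal tongue, at (0, 0.0405, 0.006) in the pack's frame.
- cradle_floor (a point): Centre of the cradle's floor, axes as the charger's; at (0.045, 0.055, 0.089) in its frame. Pocket 73 (x) by 59 mm (y): 1.5 mm play on each side of the pack. Walls 15 mm high, 9 thick, a 4 mm bevel at the inner upper edge; a notch 26 mm wide for the tongue in the middle of both end walls (+x, -x). The pack is home with its underside on this floor and its y axis along the charger's +x.
- cradle_contacts (a point): Where the tongue's centre must lie: in the rear (+x) notch, which has two brass contact blades, at (0.0855, 0.055, 0.095) in the charger's frame. The front (-x) notch is empty of metal.
- power_brick: Bystander: black power supply brick, 58 x 150 x 42 mm, lying right of the charger. Origin: centre of its underside. Leave it.
- nut_jar: Bystander: glass jar of nuts with a tin lid, 75 mm diameter, 90 mm high, standing left of the charger. Origin: centre of its underside. Leave it.
- tape_measure: Bystander: yellow and black tape measure, 37 x 85 x 61 mm, standing left of the charger in front of the jar. Origin: centre of its underside. Leave it.
Things that resemble listed ones, but are neither listed nor needed, are in the scene too. Leave any purple or red look-alike of the pack alone.

How it is judged (in metres and radians):
On the way, in this order (a step that is already met when the one before it is completed fails the run):
1. the dial is turned back to its off stop (value of joint dial below 0.15 rad), for 0.2 s.
2. with the dial off, the pack is lifted clear of the cradle (value of joint dial below 0.15 rad and z of pack in the frame of cradle_floor above 0.02 m), for 0.1 s.
3. with the dial off, the pack sits home the other way round, its tongue at the contacts, let go (value of joint dial below 0.15 rad and z of pack in the frame of cradle_floor below 0.005 m and horizontal distance between pack and cradle_floor below 0.005 m and distance between pack_terminals and cradle_contacts below 0.01 m and contact force between the fingers and pack below 0.2 N), for 0.2 s.
At the end, for the whole second after the job is handed in: The dial rests at the fourth click from the off stop (2.094 rad, within 0.15), sprung out (within 1.5 mm); the pack lies still and home in the cradle, underside within 5 mm of the floor and 5 mm of its centre, its tongue within 10 mm of the contacts (value of joint dial between 1.944 and 2.244 rad and value of joint dial_press below 0.0015 m and z of pack in the frame of cradle_floor below 0.005 m and horizontal distance between pack and cradle_floor below 0.005 m and distance between pack_terminals and cradle_contacts below 0.01 m and angle between pack's own z axis and vertical below 0.08 rad and linear speed of pack below 0.02 m/s); the robot touches nothing.
It fails at once if the pack is raised more than 10 mm from the cradle floor while the dial is not off (more than half a click from the stop) (z of pack in the frame of cradle_floor above 0.01 m and value of joint dial above 0.262 rad).
It fails at once if the pack is dropped: it falls faster than 0.45 m/s (about 10 mm of free fall) with the fingers off it (linear speed of pack above 0.45 m/s and contact force between the fingers and pack below 0.1 N).
It fails at once if the power brick, the jar or the tape measure is moved more than 30 mm (distance of any of power_brick, nut_jar, tape_measure from where it was at the start of the episode above 0.03 m).
It also fails if it takes over 61 s, if anything falls off the work surface, if the arm or the gripper's body presses on something with over 40 N, if the wrist force passes 120 N, or if a joint passes its speed limit or range.

## Working session

There is one attempt and no reset: what is moved stays moved. The work goes in short steps, Python scripts to look and compute and a tool call to move; the robot and the scene stay as the last step left them, time stands still between calls to the robot, and variables do not carry over. Pictures are saved under pics/ and viewed, at most 10 in all, crops included, and the job is handed in when it is done.

Besides the shell and the picture viewer there is one more tool, called after "Emit:" as name(argument=value, ...) on one line, values as JSON. carry_out: Moves the arm, as the interface text tells. Its arguments: {"type":"object","properties":{"targets":{"type":"array","items":{"type":"array","items":{"type":"array","items":{"type":"number"}}}},"grip_force":{"type":"number"}},"required":["targets"]}

```bash
mkdir -p pics; ls
cat > h.py <<'E'
import numpy as np, cv2
from scipy.spatial.transform import Rotation as R
from station import get_state, eyes, order
def shot(n,f=None):
    p=eyes.camera(n)
    if f: cv2.imwrite('pics/'+f,p['img'])
    return p
def proj(p,X): return cv2.projectPoints(np.float64(X).reshape(-1,3),p['rvec'],p['tvec'],p['K'],None)[0].reshape(-1,2)
def onplane(p,uv,z):
    M=cv2.Rodrigues(np.float64(p['rvec']))[0]; c=-M.T@np.ravel(p['tvec'])
    d=M.T@np.linalg.inv(p['K'])@np.array([uv[0],uv[1],1.]); return c+d*(z-c[2])/d[2]
E
python3 - <<'E'
from h import *
s=get_state();print(s)
a=shot('scene');b=shot('top')
cv2.imwrite('pics/a.png',cv2.resize(np.vstack([a['img'],b['img']]),None,fx=.78,fy=.78))
for n,p in(('scene',a),('top',b)):
    print(n,p['K'][0],np.ravel(p['rvec']),np.ravel(p['tvec']))
    for t in('charger','dial_grip','pack','pack_terminals','cradle_floor','cradle_contacts'):
        print(t,[(np.round(d['xyz'],3),round(d['conf'],2)) for d in eyes.tip_of(p,t)])
E
```

```text
pics
{'time': 0.0, 'joint_positions': array([68.21038608, 23.94635122, -0.59006743, 92.48501927,  0.27010407,
       63.63908437, -3.03824179]), 'qd': array([ 0.03052189,  0.02391837,  0.06766618,  0.02864742,  0.05038653,
        0.01528055, -0.02174174]), 'joint_efforts': array([-1.76878140e-03, -8.64439774e+01,  6.77897763e-01, -4.34890580e+01,
        1.90432684e-02,  7.39622366e-03,  7.60166722e-05]), 'position': array([ 0.20759093, -0.58914969,  0.23068239]), 'tool_rot': array([-1.79931144e+02,  6.03666265e-03,  1.94108805e+01]), 'wrist_force': array([-0.70304026, -0.29065022, -0.24613093]), 'torque': array([ 0.01553482,  0.018849  , -0.01241494]), 'grip_force': 0.0, 'grip_width': 0.08550656780043701}
scene [482.9998981    0.         254.70233984] [ 1.05189689 -2.19674277  1.20945372] [0.46135506 0.30539964 0.87874552]
charger [(array([0.628, 0.06 , 0.002]), 0.62)]
dial_grip [(array([ 0.616, -0.036,  0.084]), 0.53)]
pack [(array([ 0.531, -0.213,  0.002]), 0.97), (array([ 0.745,  0.324, -0.001]), 0.96), (array([0.63 , 0.134, 0.092]), 0.55)]
pack_terminals [(array([ 0.503, -0.184,  0.005]), 0.79), (array([0.768, 0.349, 0.006]), 0.67), (array([0.597, 0.111, 0.092]), 0.61)]
cradle_floor [(array([0.628, 0.132, 0.09 ]), 0.75)]
cradle_contacts [(array([0.659, 0.159, 0.095]), 0.55)]
top [432.85689034   0.         255.18225651] [ 1.98993283 -2.21037834  0.25482327] [0.1333747  0.62945336 0.99631301]
charger []
dial_grip [(array([ 0.616, -0.033,  0.085]), 0.72)]
pack [(array([ 0.74 ,  0.32 , -0.001]), 0.84), (array([ 0.531, -0.211,  0.002]), 0.76), (array([0.628, 0.132, 0.087]), 0.65), (array([0.623, 0.304, 0.   ]), 0.48)]
pack_terminals [(array([0.598, 0.109, 0.092]), 0.94), (array([0.775, 0.343, 0.004]), 0.69), (array([ 0.502, -0.181,  0.003]), 0.62)]
cradle_floor [(array([0.632, 0.132, 0.092]), 0.71)]
cradle_contacts [(array([0.66 , 0.157, 0.096]), 0.62)]
```

View pics/a.png

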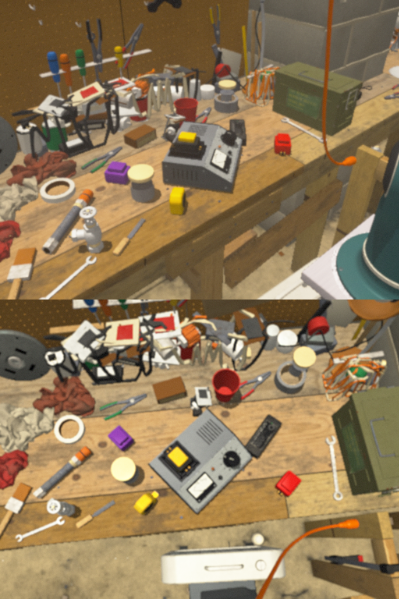

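The picture shows the scene view above and the top view below. There are three pack-like things in the top view at full-size pixels: purple about (155,560-384), red about (369,620-384), and yellow in the charger's cradle about (228,585-384). The yellow one fits, since it sits in the cradle; purple and red are look-alikes. I'll confirm this in a crop.

```bash
cat > fit.py <<'E'
from h import *
from scipy.optimize import least_squares
P=dict(dial_grip=(-0.0742,-0.068,0.0867),cradle_floor=(0.045,0.055,0.089),cradle_contacts=(0.0855,0.055,0.095))
def fit(obs):
    f=lambda v:np.concatenate([(R.from_euler('z',v[2]).apply(P[k])[:2]+v[:2]-x[:2]) for k,x in obs])
    r=least_squares(f,[.63,.06,.7]);return r.x,np.round(r.fun.reshape(-1,2),4)
E
python3 - <<'E'
from fit import *
obs=[]
ims=[]
for n in('top','scene'):
    p=shot(n)
    for k in P:
        for d in eyes.tip_of(p,k)[:1]: obs.append((k,np.array(d['xyz'])))
    c=proj(p,[.628,.06,.06])[0].astype(int)
    cr=p['img'][c[1]-75:c[1]+75,c[0]-75:c[0]+75]
    ims.append(cv2.resize(cr,(400,400),interpolation=cv2.INTER_CUBIC)); 
print(fit(obs))
cv2.imwrite('pics/b.png',np.hstack(ims))
E
```

```text
(array([0.63064162, 0.06130399, 0.67033321]), array([[ 0.0013, -0.0016],
       [-0.0024,  0.0025],
       [ 0.0021, -0.0016],
       [-0.0014, -0.001 ],
       [ 0.0008,  0.0002],
       [-0.0005,  0.0015]]))
```

View pics/b.png

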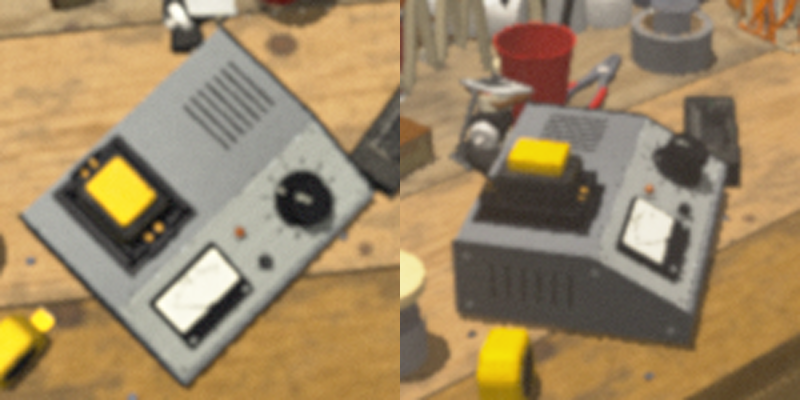

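Confirmed: the yellow pack sits in the black cradle at (122,190) in the left crop. The dial is at (302,198) and the meter at (200,295). Next I'll plan the move to a view above the dial.

```bash
cat >> fit.py <<'E'
from scipy.linalg import logm,expm
C=np.array([0.6306,0.0613,0]);YAW=0.6703
RC=R.from_euler('z',YAW).as_matrix()
def W(v): return C+RC@np.array(v)
AX=RC@np.array([-np.sin(np.radians(28)),0,np.cos(np.radians(28))])
GRIP=W(P['dial_grip'])
def T(p,M):
    t=np.eye(4);t[:3,:3]=M;t[:3,3]=p;return t
def now():
    s=get_state();return T(s['position'],R.from_euler('xyz',s['tool_rot'],degrees=True).as_matrix())
def rot(zdir,yaw):  # tool z, tool x nearest heading yaw(deg)
    x=np.array([np.cos(np.radians(yaw)),np.sin(np.radians(yaw)),0]);z=zdir/np.linalg.norm(zdir)
    x=x-z*(x@z);x/=np.linalg.norm(x);return np.c_[x,np.cross(z,x),z]
def rows(Tt,n,T0=None):
    L=np.real(logm(np.linalg.inv(now() if T0 is None else T0)@Tt));D=expm(L/n)
    rv=R.from_matrix(D[:3,:3]).as_rotvec()
    print(n,'x',np.round(D[:3,3],4).tolist(),np.round(rv,4).tolist(),'|',round(np.linalg.norm(D[:3,3]),3),round(np.degrees(np.linalg.norm(rv)),1))
E
python3 - <<'E'
from fit import *
p=shot('wrist')
M=cv2.Rodrigues(np.float64(p['rvec']))[0];c=-M.T@np.ravel(p['tvec']);t=now()
print('cam in tool',t[:3,:3].T@(c-t[:3,3]),'\n',t[:3,:3].T@M.T,p['K'][0])
print(GRIP,AX)
rows(T(GRIP+AX*.15,rot(-AX,85)),14)
E
```

```text
cam in tool [ 0.07882077 -0.00052917 -0.14259502] 
 [[-9.43815638e-04 -9.52579678e-01 -3.04287800e-01]
 [ 9.99999004e-01 -5.79667648e-04 -1.28705481e-03]
 [ 1.04963646e-03 -3.04288712e-01  9.52579277e-01]] [318.48297698   0.         254.39243937]
[ 0.61469729 -0.03808181  0.0867    ] [-0.36789451 -0.29164564  0.88294759]
14 x [0.046, -0.0038, 0.009] [-0.01, 0.0357, -0.0844] | 0.047 5.3
```

Emit:
carry_out(targets=[[[0.085,0.046,-0.0038,0.009,-0.01,0.0357,-0.0844],[0.085,0.046,-0.0038,0.009,-0.01,0.0357,-0.0844],[0.085,0.046,-0.0038,0.009,-0.01,0.0357,-0.0844],[0.085,0.046,-0.0038,0.009,-0.01,0.0357,-0.0844],[0.085,0.046,-0.0038,0.009,-0.01,0.0357,-0.0844],[0.085,0.046,-0.0038,0.009,-0.01,0.0357,-0.0844],[0.085,0.046,-0.0038,0.009,-0.01,0.0357,-0.0844]]])

```text
time: 2.02
position: [0.4617, -0.3882, 0.1993]
tool_rot: [171.9, -12.3, 54.5]
wrist_force: [-0.0, -0.3, -0.3]
grip_width: 0.0851
grip_force: 0.0
```

Emit:
carry_out(targets=[[[0.085,0.046,-0.0038,0.009,-0.01,0.0357,-0.0844],[0.085,0.046,-0.0038,0.009,-0.01,0.0357,-0.0844],[0.085,0.046,-0.0038,0.009,-0.01,0.0357,-0.0844],[0.085,0.046,-0.0038,0.009,-0.01,0.0357,-0.0844],[0.085,0.046,-0.0038,0.009,-0.01,0.0357,-0.0844],[0.085,0.046,-0.0038,0.009,-0.01,0.0357,-0.0844],[0.085,0.046,-0.0038,0.009,-0.01,0.0357,-0.0844],[0.085,0,0,0,0,0,0]]])

```text
time: 3.02
position: [0.5598, -0.0785, 0.2194]
tool_rot: [157.7, -17.5, 92.3]
wrist_force: [0.4, -0.3, 0.1]
grip_width: 0.085
grip_force: 0.0
```

Run:
```python
from fit import *
s=get_state();print(s['time'],s['joint_positions'],s['position'],s['tool_rot'])
rows(T(GRIP+AX*.15,rot(-AX,85)),1)
p=shot('wrist','c.png')
for k in P:print(k,[(np.round(d['xyz'],4),round(d['conf'],2)) for d in eyes.tip_of(p,k)])
print(proj(p,[GRIP,W((.045,.055,.089)),W((.0855,.055,.095))]))
```

```text
3.025 [ 51.07413928  15.66425046 -38.98456923 114.64964004 -20.52600396
  37.51965051  28.12959656] [ 0.55975591 -0.07853156  0.21939172] [157.74038774 -17.47922082  92.30566219]
1 x [-0.0032, -0.0001, -0.0008] [-0.0006, -0.0014, 0.0049] | 0.003 0.3
dial_grip [(array([ 0.6183, -0.0372,  0.0864]), 0.82)]
cradle_floor []
cradle_contacts [(array([ 0.6195, -0.0368,  0.0881]), 0.56)]
[[ 2.53978816e+02  1.78857074e+02]
 [ 2.57512841e+02 -7.41987716e-02]
 [ 2.87944479e+02 -2.49832870e+01]]
```

View pics/c.png

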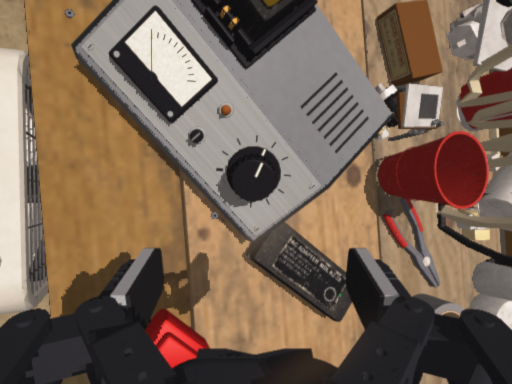

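The wrist view shows the dial at (254,172) with its white line towards (264,152). The meter is at (160,65) and the cradle at the top, about (260,25). I'll rectify the panel view to count marks.

Run:
```python
from fit import *
p=shot('wrist')
d=np.array([0.6183,-0.0372,0.0864])
up=RC@np.array([np.cos(np.radians(28)),0,np.sin(np.radians(28))]);right=RC@np.array([0,-1,0])
c=d-AX*.0285
s=.05
src=np.float32(proj(p,[c+s*(a*right+b*up) for a,b in((-1,1),(1,1),(1,-1),(-1,-1))]))
H=cv2.getPerspectiveTransform(src,np.float32([[0,0],[500,0],[500,500],[0,500]]))
cv2.imwrite('pics/d.png',cv2.warpPerspective(p['img'],H,(500,500),flags=cv2.INTER_CUBIC))
```

```text
(no output)
```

View pics/d.png

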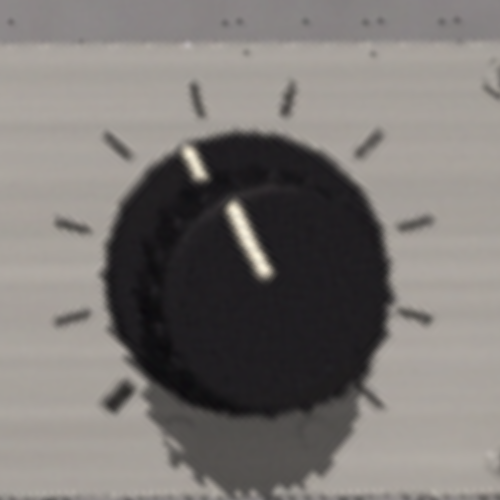

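Rectified panel: the ring centre is at (243,270), the thick off mark at (118,396), and the thin marks run every 30°. The white line points about −25° from upslope, so the dial is roughly 110° from off. The ring centre agrees with my fitted dial axis to within 1 mm, so I'll approach the dial now.

Emit:
carry_out(targets=[[[0.068,-0.0032,0,0.03,0,0,0.005],[0.068,0,0,0.04,0,0,0],[0.068,0,0,0.04,0,0,0],[0.068,0,0,0.03,0,0,0],[0.068,0,0,0.0,0,0,0]]], grip_force=40)

```text
time: 3.9
position: [0.611, -0.0431, 0.0926]
tool_rot: [158.0, -17.7, 91.7]
wrist_force: [0.0, -0.5, 1.1]
grip_width: 0.0682
grip_force: 0.0
```

Run:
```python
from fit import *
s=get_state();print(s['time'],s['grip_width'],s['wrist_force'])
rows(T(GRIP-AX*.0195,rot(-AX,85)),1)
p=shot('wrist','e.png')
print([(np.round(d['xyz'],4),round(d['conf'],2)) for d in eyes.tip_of(p,'dial_grip')],proj(p,GRIP))
```

```text
3.9 0.06821377548759894 [ 0.01235952 -0.54724069  1.06209158]
1 x [0.0028, 0.001, 0.0276] [-0.0027, -0.001, -0.0055] | 0.028 0.4
[(array([ 0.6149, -0.0362,  0.0887]), 0.65)] [[255.33597508 240.72007347]]
```

View pics/e.png

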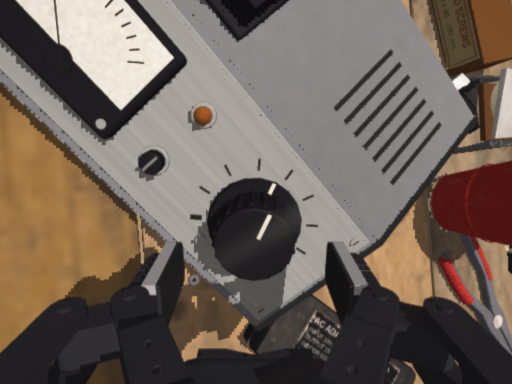

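The knob is at (257,240), midway between the fingers and at the predicted pixel. I'll go down and grip.

Emit:
carry_out(targets=[[[0.068,0.0028,0.001,0.0136,0,0,-0.005],[0.068,0,0,0.014,0,0,0],[0.068,0,0,0,0,0,0],[0.038,0,0,0,0,0,0],[0.036,0,0,0,0,0,0],[0.036,0,0,0,0,0,0]]], grip_force=40)

```text
time: 4.75
position: [0.6205, -0.0329, 0.0705]
tool_rot: [158.0, -17.5, 92.0]
wrist_force: [-17.1, -1.2, 7.4]
grip_width: 0.0402
grip_force: 41.9
```

Run:
```python
from fit import *
s=get_state();print(s['grip_width'],s['grip_force'],s['wrist_force'],s['wrist_force']@AX,s['torque'],s['joint_positions'][6])
rows(T(GRIP-AX*.0195,rot(-AX,85)),1)
```

```text
0.040209122474976815 41.909637451171875 [-17.11871633  -1.22194162   7.41508997] 13.201391465206502 [0.0134232  2.75218747 0.73980337] 20.935268502865394
1 x [0.0001, 0.0009, 0.0016] [-0.0037, -0.0001, 0.0] | 0.002 0.2
```

Emit:
carry_out(targets=[[[0.036,0,-0.001,0.002,0,0,0],[0.036,0,0,0,0,0,0]]])

```text
time: 5.0
position: [0.6211, -0.0326, 0.0694]
tool_rot: [157.9, -17.5, 92.0]
wrist_force: [-19.7, -3.1, 17.9]
grip_width: 0.0409
grip_force: 44.2
```

Run:
```python
from fit import *
s=get_state();t=now();print(s['grip_width'],s['grip_force'],t[:3,:3].T@s['wrist_force'],s['torque'],s['joint_positions'][6])
rows(T(GRIP-AX*.0195,rot(-AX,85)),1)
```

```text
0.04092399353671544 44.194448590278625 [  3.07173199 -11.65099098 -23.99952775] [0.18720572 2.37682467 0.85251425] 20.940873617084463
1 x [0.0002, 0.0008, 0.0003] [-0.0017, 0.0006, 0.0005] | 0.001 0.1
```

Emit:
carry_out(targets=[[[0.036,0,-0.0015,0.0,0,0,0],[0.036,0,0,0,0,0,-0.15],[0.036,0,0,0,0,0,-0.15],[0.036,0,0,0,0,0,-0.15],[0.036,0,0,0,0,0,0]]])

```text
time: 5.62
position: [0.6206, -0.0325, 0.0692]
tool_rot: [152.7, -6.4, 116.0]
wrist_force: [-13.9, -1.9, 16.2]
grip_width: 0.0403
grip_force: 43.8
```

Run:
```python
from fit import *
s=get_state();t=now();print(s['grip_width'],s['grip_force'],t[:3,:3].T@s['wrist_force'],t[:3,:3].T@s['torque'],s['joint_positions'])
rows(T(GRIP-AX*.0195,rot(-AX,85)),1)
p=shot('wrist','f.png')
```

```text
0.040340889849584005 43.777960538864136 [  6.24339718  -4.69573967 -19.98905834] [ 0.86839326  1.08506746 -0.01521169] [ 40.03635374  35.1935634  -37.28787564 113.87816507  -1.93635429
  17.98387711  37.79828191]
1 x [-0.0004, 0.0012, 0.0003] [-0.0, 0.0007, 0.4529] | 0.001 26.0
```

View pics/f.png

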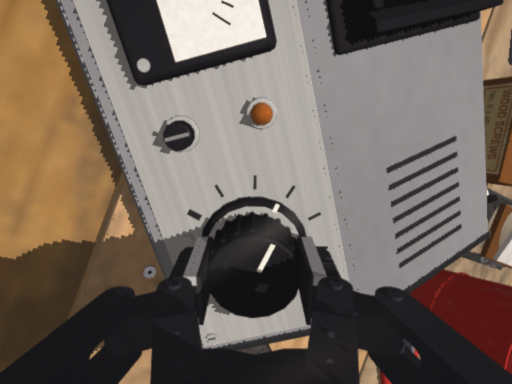

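The skirt line at (277,212) has moved one click back relative to the ring; the thick mark is at (195,215). The dial turns, so I continue.

Emit:
carry_out(targets=[[[0.036,0,-0.001,0,0,0,-0.15],[0.036,0,0,0,0,0,-0.15],[0.036,0,0,0,0,0,-0.15],[0.036,0,0,0,0,0,-0.15],[0.036,0,0,0,0,0,0]]])

```text
time: 6.3
position: [0.6202, -0.0327, 0.069]
tool_rot: [153.5, 9.5, 146.6]
wrist_force: [-10.7, -1.0, 16.4]
grip_width: 0.0411
grip_force: 43.7
```

Run:
```python
from fit import *
s=get_state();t=now();print(s['grip_width'],s['grip_force'],t[:3,:3].T@s['wrist_force'],t[:3,:3].T@s['torque'],s['joint_positions'])
rows(T(GRIP-AX*.0195,rot(-AX,85)),1)
```

```text
0.04111508493918761 43.66350173950195 [  5.61889314   1.79756674 -18.68469674] [-0.50849866  1.37811542  0.12212841] [ 44.98735352  37.56026896 -43.87305237 113.82326356  12.21336819
  18.46330302  59.81613885]
1 x [-0.0013, 0.0012, 0.0003] [0.0004, 0.001, 1.0531] | 0.002 60.3
```

Emit:
carry_out(targets=[[[0.036,0,0,0,0,0,-0.15],[0.036,0,0,0,0,0,-0.15],[0.036,0,0,0,0,0,-0.15],[0.036,0,0,0,0,0,-0.15],[0.036,0,0,0,0,0,-0.15],[0.036,0,0,0,0,0,-0.1],[0.036,0,0,0,0,0,0]]])

```text
time: 7.18
position: [0.6199, -0.0333, 0.0687]
tool_rot: [169.4, 26.0, -165.0]
wrist_force: [-13.3, -4.6, 18.2]
grip_width: 0.0408
grip_force: 43.8
```

Run:
```python
from fit import *
s=get_state();t=now();print(s['grip_width'],s['grip_force'],t[:3,:3].T@s['wrist_force'],t[:3,:3].T@s['torque'],s['joint_positions'])
rows(T(GRIP-AX*.0195,rot(-AX,85)),1)
p=shot('wrist','g.png')
```

```text
0.040792760716240155 43.83123278617859 [  4.5879234    3.18712269 -22.32695797] [-1.00476813  1.47715854 -0.11903692] [ 51.41878538  41.92624405 -53.009308   113.65725087  31.88680162
  21.192206    91.61827726]
1 x [-0.0022, 0.0003, 0.0003] [-0.0012, 0.0013, 1.902] | 0.002 109.0
```

View pics/g.png

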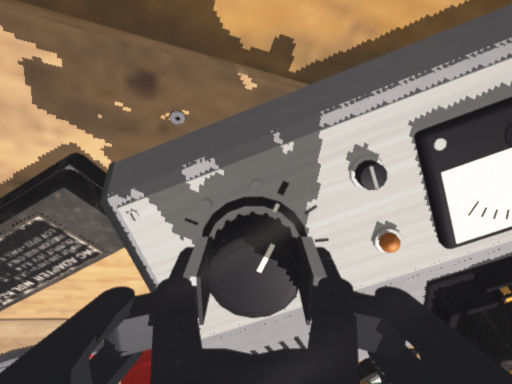

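The skirt line at (276,208) now nearly points at the thick off mark at (283,187). I'll nudge it slightly to feel the stop.

Emit:
carry_out(targets=[[[0.036,0,0,0,0,0,-0.07],[0.036,0,0,0,0,0,0]]])

```text
time: 7.48
position: [0.6198, -0.0336, 0.0683]
tool_rot: [171.3, 26.6, -160.6]
wrist_force: [-8.1, -4.4, 7.7]
grip_width: 0.0406
grip_force: 43.2
```

Run:
```python
from fit import *
s=get_state();t=now();print(t[:3,:3].T@s['wrist_force'],t[:3,:3].T@s['torque'])
rows(T(GRIP-AX*.0195,rot(-AX,85)),1)
```

```text
[  4.68872719   0.23476961 -11.09569208] [ 0.01479323  1.39262642 -0.22936363]
1 x [-0.0027, 0.0004, 0.0] [-0.002, 0.0011, 1.9713] | 0.003 112.9
```

Emit:
carry_out(targets=[[[0.068,0,0,0,0,0,0],[0.068,0,0,0,0,0,0],[0.068,0,0,-0.02,0,0,0],[0.068,0,0,-0.04,0,0,0],[0.068,0,0,-0.06,0,0,0],[0.068,0,0,-0.05,0,0,0],[0.068,0,0,0,0,0,0]]])

```text
time: 8.35
position: [0.5577, -0.085, 0.2202]
tool_rot: [171.4, 26.7, -160.8]
wrist_force: [0.6, -0.3, -0.6]
grip_width: 0.0679
grip_force: 0.0
```

```bash
cat >> fit.py <<'E'
def rect(p,fn,s=.05):
    up=RC@np.array([np.cos(np.radians(28)),0,np.sin(np.radians(28))]);right=RC@np.array([0,-1,0]);c=GRIP-AX*.0285
    src=np.float32(proj(p,[c+s*(a*right+b*up) for a,b in((-1,1),(1,1),(1,-1),(-1,-1))]))
    H=cv2.getPerspectiveTransform(src,np.float32([[0,0],[400,0],[400,400],[0,400]]))
    w=cv2.warpPerspective(p['img'],H,(400,400),flags=cv2.INTER_CUBIC)
    if fn: cv2.imwrite('pics/'+fn,w)
    return w
E
python3 - <<'E'
from fit import *
p=shot('wrist');w=rect(p,None)
q=cv2.resize(p['img'],(400,300))
cv2.imwrite('pics/i.png',np.hstack([w[:300+100],cv2.copyMakeBorder(q,0,100,0,0,0)]))
s=get_state();print(s['joint_positions'])
for k in P:print(k,[(np.round(d['xyz'],4),round(d['conf'],2)) for d in eyes.tip_of(p,k)])
for k in ('pack','pack_terminals'):print(k,[(np.round(d['xyz'],4),round(d['conf'],2)) for d in eyes.tip_of(p,k)])
print(proj(p,[W(P[k]) for k in P]),W(P['cradle_floor']))
E
```

```text
[ 76.27834342  28.96089581 -72.9827141  114.29315438  11.81140641
  37.05520453 113.52537417]
dial_grip [(array([ 0.6159, -0.0391,  0.0887]), 0.57)]
cradle_floor []
cradle_contacts []
pack [(array([0.628 , 0.1313, 0.0899]), 0.85)]
pack_terminals [(array([0.5929, 0.1039, 0.0968]), 0.75), (array([0.6272, 0.0609, 0.0019]), 0.48)]
[[256.90797151 174.55378688]
 [383.07275371 216.32090028]
 [384.39852595 239.34325367]] [0.63169643 0.13235489 0.089     ]
```

View pics/i.png

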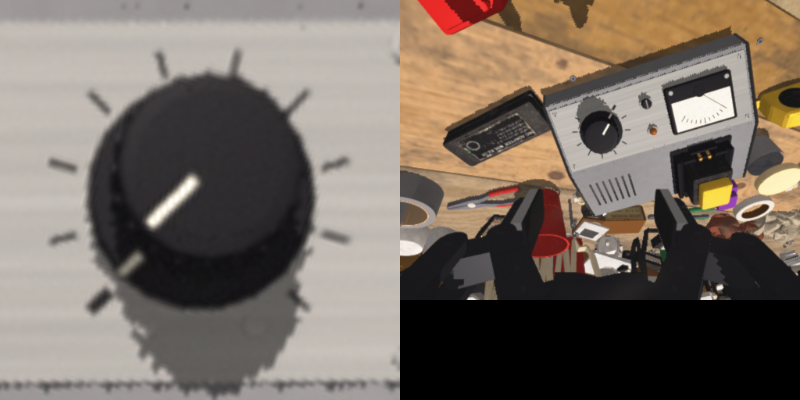

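The rectified view shows the white line on the thick off mark at (98,300), so the dial is off. In the wrist view the pack's yellow block is at about (715,192). Next I'll move over the pack.

Run:
```python
from fit import *
D=np.array([0,0,-1.]);h=np.degrees(YAW)
t=now();M=rot(D,h);rv=R.from_matrix(t[:3,:3].T@M).as_rotvec();print(rv,rv/16)
Tm=T(t[:3,3],M)
rows(T([.631,.132,.25],M),5,Tm)
```

```text
[ 0.69026254 -0.10472876  2.76900449] [ 0.04314141 -0.00654555  0.17306278]
5 x [0.038, -0.0243, -0.0065] [0.0, 0.0, -0.0] | 0.046 0.0
```

Emit:
carry_out(targets=[[[0.085,0,0,0,0.0431,-0.0065,0.1731],[0.085,0,0,0,0.0431,-0.0065,0.1731],[0.085,0,0,0,0.0431,-0.0065,0.1731],[0.085,0,0,0,0.0431,-0.0065,0.1731],[0.085,0,0,0,0.0431,-0.0065,0.1731],[0.085,0,0,0,0.0431,-0.0065,0.1731],[0.085,0,0,0,0.0431,-0.0065,0.1731],[0.085,0,0,0,0.0431,-0.0065,0.1731]]])

```text
time: 9.65
position: [0.5575, -0.081, 0.2175]
tool_rot: [164.2, 9.4, 116.8]
wrist_force: [-0.4, -0.2, -0.3]
grip_width: 0.0851
grip_force: 0.0
```

Emit:
carry_out(targets=[[[0.085,0,0,0,0.0431,-0.0065,0.1731],[0.085,0,0,0,0.0431,-0.0065,0.1731],[0.085,0,0,0,0.0431,-0.0065,0.1731],[0.085,0,0,0,0.0431,-0.0065,0.1731],[0.085,0,0,0,0.0431,-0.0065,0.1731],[0.085,0,0,0,0.0431,-0.0065,0.1731],[0.085,0,0,0,0.0431,-0.0065,0.1731],[0.085,0,0,0,0.0431,-0.0065,0.1731]]])

```text
time: 10.65
position: [0.5576, -0.081, 0.2172]
tool_rot: [-179.9, 0.1, 38.1]
wrist_force: [0.2, 0.5, -0.4]
grip_width: 0.0852
grip_force: 0.0
```

Run:
```python
from fit import *
D=np.array([0,0,-1.]);h=np.degrees(YAW)
M=rot(D,h);s=get_state();print(s['joint_positions'])
rows(T([.631,.132,.25],M),5)
```

```text
[ 24.46944245  20.13060529 -23.92153996 101.52816265   9.19735645
  60.38293793 -54.65691067]
5 x [0.0379, -0.0244, -0.0066] [-0.0004, 0.0002, -0.0011] | 0.046 0.1
```

Emit:
carry_out(targets=[[[0.085,0.038,-0.0244,-0.0066,0,0,0],[0.085,0.038,-0.0244,-0.0066,0,0,0],[0.085,0.038,-0.0244,-0.0066,0,0,0],[0.085,0.038,-0.0244,-0.0066,0,0,0],[0.085,0.038,-0.0244,-0.0066,0,0,0],[0.085,0,0,0,0,0,-0.004]]])

```text
time: 11.4
position: [0.6308, 0.1365, 0.2502]
tool_rot: [-179.9, -0.0, 38.9]
wrist_force: [-0.6, -0.9, -0.4]
grip_width: 0.0851
grip_force: 0.0
```

Run:
```python
from fit import *
s=get_state();print(s['joint_positions'])
p=shot('wrist')
for k in list(P)+['pack','pack_terminals']:print(k,[(np.round(d['xyz'],4),round(d['conf'],2)) for d in eyes.tip_of(p,k)])
# yellow block top centre at z=.143
hsv=cv2.cvtColor(p['img'],cv2.COLOR_BGR2HSV);m=cv2.inRange(hsv,(20,120,90),(35,255,255))
c=max(cv2.findContours(m,0,2)[0],key=cv2.contourArea)
r=cv2.minAreaRect(c);print('px',r)
w=np.array([onplane(p,u,.143)[:2] for u in cv2.boxPoints(r)]);print(w.mean(0),w,np.degrees(np.arctan2(*(w[1:]-w[:-1]).T[::-1])))
rows(T([.631,.132,.25],rot(np.array([0,0,-1.]),np.degrees(YAW))),1)
cv2.imwrite('pics/j.png',p['img'])
```

```text
[  4.63195645  27.4585771  -27.34657062  87.34778218  13.0864512
  68.40001635 -76.02929341]
dial_grip []
cradle_floor []
cradle_contacts []
pack [(array([0.6293, 0.133 , 0.0889]), 0.61), (array([ 0.6226,  0.3072, -0.0011]), 0.6)]
pack_terminals []
px ((258.4567565917969, 189.6436004638672), (48.2464485168457, 58.34821701049805), 1.5074357986450195)
[0.63140854 0.13357465] [[0.59904373 0.13446378]
 [0.6396906  0.16431714]
 [0.66308887 0.13362273]
 [0.62381098 0.10189493]] [  36.295659    -52.68181923 -141.06950082]
1 x [0.0009, -0.0012, 0.0009] [0.0009, 0.0003, 0.0008] | 0.002 0.1
```

View pics/j.png

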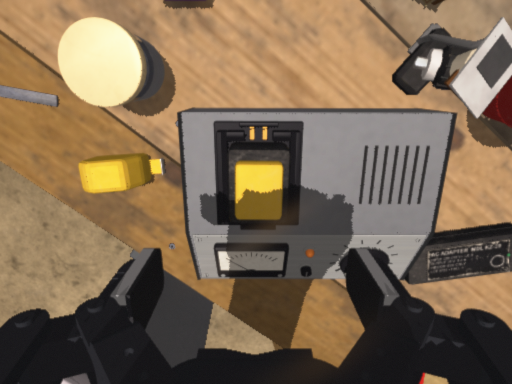

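The yellow pack is at (258,190) in the cradle, with the brass contact blades at the rear (258,132). The jar (100,60) and tape measure (120,172) are clear. I'll descend over the pack.

Emit:
carry_out(targets=[[[0.085,0.0015,-0.002,0.04,0,0,0],[0.085,0,0,0.04,0,0,0],[0.085,0,0,0.035,0,0,0],[0.085,0,0,0.02,0,0,0],[0.085,0,0,0.0,0,0,0]]], grip_force=50)

```text
time: 12.32
position: [0.6307, 0.1334, 0.1155]
tool_rot: [180.0, 0.1, 38.5]
wrist_force: [0.4, 0.3, 0.4]
grip_width: 0.0852
grip_force: 0.0
```

Run:
```python
from fit import *
rows(T([.631,.133,.103],rot(np.array([0,0,-1.]),38.6)),1)
```

```text
1 x [-0.0, 0.0005, 0.0125] [0.0, 0.0011, -0.0019] | 0.012 0.1
```

Emit:
carry_out(targets=[[[0.085,0,0.0005,0.012,0,0,0],[0.085,0,0,0,0,0,0],[0.05,0,0,0,0,0,0],[0.05,0,0,0,0,0,0],[0.05,0,0,0,0,0,0]]], grip_force=50)

```text
time: 12.95
position: [0.6318, 0.1335, 0.105]
tool_rot: [179.9, -0.1, 38.5]
wrist_force: [-1.9, -1.2, 6.3]
grip_width: 0.0542
grip_force: 53.7
```

Run:
```python
from fit import *
s=get_state();print(now()[:3,:3].T@s['wrist_force'])
rows(T([.631,.133,.103],rot(np.array([0,0,-1.]),38.6)),1)
```

```text
[-2.20144704 -0.27170442 -6.25812568]
1 x [-0.0009, -0.0001, 0.002] [0.0013, -0.0012, -0.0016] | 0.002 0.1
```

Emit:
carry_out(targets=[[[0.05,0,0,-0.005,0,0,0],[0.05,0,0,-0.015,0,0,0],[0.05,0,0,-0.025,0,0,0],[0.05,0,0,-0.025,0,0,0],[0.05,0,0,0,0,0,0]]], grip_force=60)

```text
time: 13.58
position: [0.6323, 0.1338, 0.1766]
tool_rot: [179.9, -0.2, 38.5]
wrist_force: [0.2, 0.2, -3.5]
grip_width: 0.0538
grip_force: 64.7
```

Run:
```python
from fit import *
s=get_state();print(s['wrist_force'],s['grip_width'],s['grip_force'])
t=now()
for n in('wrist','top'):
    p=shot(n)
    hsv=cv2.cvtColor(p['img'],cv2.COLOR_BGR2HSV);m=cv2.inRange(hsv,(20,120,90),(35,255,255))
    z=.143+t[2,3]-.105
    g=proj(p,[*t[:2,3],z])[0]
    c=min(cv2.findContours(m,0,2)[0],key=lambda c:1e3 if cv2.contourArea(c)<200 else np.hypot(*(np.array(cv2.minAreaRect(c)[0])-g)))
    r=cv2.minAreaRect(c);w=onplane(p,r[0],z);print(n,g,r,w, t[:3,:3].T@(w-t[:3,3]))
    for k in ('pack','pack_terminals'):print(k,[(np.round(d['xyz'],4),round(d['conf'],2)) for d in eyes.tip_of(p,k)])
```

```text
[ 0.18627784  0.17886988 -3.497116  ] 0.05376162467079133 64.69695568084717
wrist [255.68005974 301.24397766] ((254.5, 293.5), (117.0, 103.0), 90.0) [0.63475597 0.13636079 0.21463101] [ 0.00364445 -0.0003627  -0.03798858]
pack [(array([0.6302, 0.1323, 0.1593]), 0.98), (array([ 0.6232,  0.3061, -0.0016]), 0.56)]
pack_terminals []
top [224.3257933  191.60815653] ((187.50003051757812, 258.5), (19.798988342285156, 35.35533905029297), 45.0) [0.49785245 0.22227057 0.21463101] [-0.04997421 -0.15283498 -0.03854454]
pack [(array([ 0.5317, -0.2131, -0.0027]), 0.96), (array([0.74  , 0.3237, 0.0011]), 0.61), (array([ 0.6997, -0.1545, -0.0038]), 0.25)]
pack_terminals [(array([ 0.5018, -0.183 ,  0.0039]), 0.75)]
```

The pack is lifted at about 3.5 N. Now I turn it end for end in place.

Emit:
carry_out(targets=[[[0.05,0,0,0,0,0,-0.1745],[0.05,0,0,0,0,0,-0.1745],[0.05,0,0,0,0,0,-0.1745],[0.05,0,0,0,0,0,-0.1745],[0.05,0,0,0,0,0,-0.1745],[0.05,0,0,0,0,0,-0.1745],[0.05,0,0,0,0,0,-0.1745],[0.05,0,0,0,0,0,-0.1745],[0.05,0,0,0,0,0,-0.1745]]])

```text
time: 15.0
position: [0.6312, 0.1333, 0.1736]
tool_rot: [-180.0, 0.0, 128.8]
wrist_force: [-0.5, -0.3, -3.2]
grip_width: 0.0538
grip_force: 64.5
```

Emit:
carry_out(targets=[[[0.05,0,0,0,0,0,-0.1745],[0.05,0,0,0,0,0,-0.1745],[0.05,0,0,0,0,0,-0.1745],[0.05,0,0,0,0,0,-0.1745],[0.05,0,0,0,0,0,-0.1745],[0.05,0,0,0,0,0,-0.1745],[0.05,0,0,0,0,0,-0.1745],[0.05,0,0,0,0,0,-0.1745],[0.05,0,0,0,0,0,-0.1745],[0.05,0,0,0,0,0,0]]])

```text
time: 16.25
position: [0.6312, 0.1333, 0.1735]
tool_rot: [180.0, -0.0, -141.6]
wrist_force: [0.1, 0.2, -3.6]
grip_width: 0.0542
grip_force: 64.5
```

Run:
```python
from fit import *
s=get_state();print(s['wrist_force'],s['grip_width'],s['joint_positions'])
rows(T([.6318,.1335,.1766],rot(np.array([0,0,-1.]),218.5)),1)
p=shot('wrist');print([(np.round(d['xyz'],4),round(d['conf'],2)) for k in ('pack','pack_terminals','cradle_floor') for d in eyes.tip_of(p,k)])
```

```text
[ 0.06640523  0.18604087 -3.5994051 ] 0.05420834101833822 [ 26.5870498   45.32479207 -64.29503343  90.95125896  42.52940127
  71.34584442  83.03710916]
1 x [-0.0006, -0.0002, -0.0031] [0.0004, -0.0003, -0.0014] | 0.003 0.1
[(array([0.6341, 0.1365, 0.1567]), 0.98), (array([ 0.7409,  0.3199, -0.0054]), 0.67), (array([0.6324, 0.1253, 0.0885]), 0.55)]
```

Emit:
carry_out(targets=[[[0.05,0.0016,-0.0006,0.02,0,0,0],[0.05,0,0,0.02,0,0,0],[0.05,0,0,0.01,0,0,0],[0.05,0,0,0.005,0,0,0],[0.05,0,0,0.004,0,0,0],[0.05,0,0,0,0,0,0]]])

```text
time: 17.2
position: [0.6303, 0.1318, 0.1166]
tool_rot: [-179.9, -0.0, -141.5]
wrist_force: [-13.8, -8.9, 19.6]
grip_width: 0.0539
grip_force: 68.4
```

Run:
```python
from fit import *
s=get_state();print(now()[:3,:3].T@s['wrist_force'],s['torque'],s['grip_width'])
rows(T([.6303,.1318,.105],rot(np.array([0,0,-1.]),218.5)),1)
```

```text
[ 16.37896571   1.62095198 -19.62945718] [-1.4979001   2.64159577  0.05760649] 0.053892077201251665
1 x [0.0, 0.0001, 0.0116] [-0.0018, -0.0004, -0.0006] | 0.012 0.1
```

The rear bevel is pushing the pack forward, so the offset is slightly larger than assumed. I'll shift 2 mm that way.

Emit:
carry_out(targets=[[[0.05,0.001,0,-0.001,0,0,0],[0.05,0.001,0,0,0,0,0],[0.05,0,0,0.002,0,0,0],[0.05,0,0,0,0,0,0]]])

```text
time: 17.7
position: [0.6291, 0.1308, 0.1151]
tool_rot: [-179.9, 0.0, -141.5]
wrist_force: [-8.0, -5.9, 15.3]
grip_width: 0.054
grip_force: 68.0
```

Run:
```python
from fit import *
s=get_state();print(now()[:3,:3].T@s['wrist_force'],s['torque'],s['grip_width'])
rows(T([.6303,.1318,.105],rot(np.array([0,0,-1.]),218.5)),1)
```

```text
[  9.93259636   0.29084678 -15.33501233] [-0.78601704  1.41157208  0.0715018 ] 0.05398033693407974
1 x [-0.0016, 0.0001, 0.0101] [-0.0014, 0.0005, -0.0004] | 0.01 0.1
```

Emit:
carry_out(targets=[[[0.05,0.0015,0,0,0,0,0],[0.05,0.001,0,0.001,0,0,0],[0.05,0,0,0.002,0,0,0],[0.05,0,0,0,0,0,0]]])

```text
time: 18.2
position: [0.6269, 0.1292, 0.1108]
tool_rot: [-180.0, -0.0, -141.5]
wrist_force: [-0.7, -0.7, -3.5]
grip_width: 0.0538
grip_force: 65.8
```

Run:
```python
from fit import *
s=get_state();print(now()[:3,:3].T@s['wrist_force'],s['torque'],s['grip_width'])
rows(T([.6303,.1318,.105],rot(np.array([0,0,-1.]),218.5)),1)
```

```text
[ 1.01216456 -0.13695049  3.47082737] [-0.03541473 -0.00370555  0.01901931] 0.05384809525984908
1 x [-0.0043, -0.0001, 0.0058] [-0.0004, -0.0001, -0.0003] | 0.007 0.0
```

Emit:
carry_out(targets=[[[0.05,0.0004,0,0.003,0,0,0],[0.05,0,0,0.003,0,0,0],[0.05,0,0,0.001,0,0,0],[0.05,0,0,0,0,0,0]]])

```text
time: 18.7
position: [0.627, 0.1292, 0.105]
tool_rot: [-179.9, 0.1, -141.5]
wrist_force: [-1.9, -1.0, 10.4]
grip_width: 0.0537
grip_force: 67.4
```

Run:
```python
from fit import *
s=get_state();print(now()[:3,:3].T@s['wrist_force'],s['torque'],s['grip_width'])
rows(T([.6269,.1292,.105],rot(np.array([0,0,-1.]),218.5)),1)
```

```text
[  2.09324448   0.35750559 -10.37075566] [-0.56025651  0.8386588   0.07787498] 0.05371035452790527
1 x [0.0001, 0.0001, 0.0] [-0.0013, 0.0011, -0.0002] | 0.0 0.1
```

The pack is seated: the TCP height is the same as at the start and the floor pushes up. I'll release and retreat.

Emit:
carry_out(targets=[[[0.085,0,0,0,0,0,0],[0.085,0,0,0,0,0,0],[0.085,0,0,0,0,0,0],[0.085,0,0,-0.03,0,0,0],[0.085,0,0,-0.06,0,0,0],[0.085,0,0,-0.05,0,0,0],[0.085,0,0,0,0,0,0]]])

```text
time: 19.58
position: [0.6277, 0.1299, 0.248]
tool_rot: [-179.8, 0.3, -141.5]
wrist_force: [-0.0, 0.4, -0.9]
grip_width: 0.0851
grip_force: 0.0
```

Run:
```python
from fit import *
s=get_state();print(s['joint_positions'])
for n in('wrist','top','scene'):
    p=shot(n);print(n)
    for k in ('pack','pack_terminals','cradle_floor','cradle_contacts'):print(k,[(np.round(d['xyz'],4),round(d['conf'],2)) for d in eyes.tip_of(p,k)])
print(W(P['cradle_floor']),W(P['cradle_contacts']))
t=now();M=rot(-AX,195)
# dial approach: 0.12 above grip
rows(T(GRIP+AX*.10,M),8)
rows(T(t[:3,3],M),3); rows(T(GRIP+AX*.10,M),6,T(t[:3,3],M))
```

```text
[ 28.53155293  40.82201463 -67.47103206  87.70408943  38.44695622
  77.02019368  85.86173837]
wrist
pack [(array([0.6295, 0.1326, 0.0912]), 0.62), (array([ 0.7411,  0.3214, -0.0048]), 0.55)]
pack_terminals []
cradle_floor []
cradle_contacts [(array([0.6627, 0.1579, 0.095 ]), 0.83)]
top
pack [(array([0.6319, 0.1297, 0.0888]), 0.91), (array([ 0.7408,  0.322 , -0.0027]), 0.77)]
pack_terminals [(array([0.7745, 0.3428, 0.0042]), 0.6), (array([0.661 , 0.1579, 0.0918]), 0.53)]
cradle_floor [(array([0.6299, 0.1298, 0.0928]), 0.68)]
cradle_contacts []
scene
pack [(array([7.461e-01, 3.195e-01, 7.000e-04]), 0.65), (array([0.6243, 0.1333, 0.0922]), 0.59)]
pack_terminals [(array([0.6628, 0.16  , 0.0971]), 0.85), (array([0.7701, 0.3511, 0.0057]), 0.84), (array([ 0.5048, -0.1805,  0.0036]), 0.83), (array([0.6269, 0.1325, 0.0922]), 0.27)]
cradle_floor [(array([0.6275, 0.1353, 0.093 ]), 0.74)]
cradle_contacts [(array([0.6615, 0.156 , 0.0946]), 0.77)]
[0.63169643 0.13235489 0.089     ] [0.66343366 0.15751435 0.095     ]
8 x [0.0183, -0.0196, 0.0037] [-0.014, -0.06, 0.056] | 0.027 4.8
3 x [-0.0, 0.0, 0.0] [-0.0372, -0.1599, 0.1494] | 0.0 12.7
6 x [0.0169, -0.0312, -0.0023] [0.0, 0.0, -0.0] | 0.036 0.0
```

The tongue is seen at about (0.662,0.159), right at the contacts. Next is the dial: heading 170 for the clockwise turn.

Run:
```python
from fit import *
rows(T(GRIP+AX*.15,rot(-AX,170)),10)
```

```text
10 x [0.0127, -0.0193, -0.0025] [-0.0221, -0.0454, 0.0889] | 0.023 5.9
```

Emit:
carry_out(targets=[[[0.068,0.0127,-0.0193,-0.0025,-0.0221,-0.0454,0.0889],[0.068,0.0127,-0.0193,-0.0025,-0.0221,-0.0454,0.0889],[0.068,0.0127,-0.0193,-0.0025,-0.0221,-0.0454,0.0889],[0.068,0.0127,-0.0193,-0.0025,-0.0221,-0.0454,0.0889],[0.068,0.0127,-0.0193,-0.0025,-0.0221,-0.0454,0.0889],[0.068,0.0127,-0.0193,-0.0025,-0.0221,-0.0454,0.0889],[0.068,0.0127,-0.0193,-0.0025,-0.0221,-0.0454,0.0889],[0.068,0.0127,-0.0193,-0.0025,-0.0221,-0.0454,0.0889],[0.068,0.0127,-0.0193,-0.0025,-0.0221,-0.0454,0.0889],[0.068,0.0127,-0.0193,-0.0025,-0.0221,-0.0454,0.0889]]])

```text
time: 21.58
position: [0.559, -0.0828, 0.2194]
tool_rot: [157.2, 16.9, 162.9]
wrist_force: [1.4, 0.3, 0.5]
grip_width: 0.0677
grip_force: 0.0
```

Run:
```python
from fit import *
s=get_state();print(s['joint_positions'])
# measured dial axis during last turn: average offset; use position at centred grasp (0.6200,-0.0330)
c0=GRIP-AX*.0195;print(c0)
rows(T(GRIP+AX*.01,rot(-AX,170)),5)
```

```text
[ 75.27046682  28.03419316 -71.41524892 114.13548334   9.5005737
  36.8278166   80.4016523 ]
[ 0.62187124 -0.03239472  0.06948252]
5 x [0.0, 0.0002, 0.0281] [-0.0001, 0.0005, -0.0006] | 0.028 0.0
```

Emit:
carry_out(targets=[[[0.068,0.001,-0.0003,0.04,0,0,0],[0.068,0,0,0.04,0,0,0],[0.068,0,0,0.04,0,0,0],[0.068,0,0,0.03,0,0,0],[0.068,0,0,0.0185,0,0,0],[0.068,0,0,0,0,0,0],[0.038,0,0,0,0,0,0],[0.036,0,0,0,0,0,0],[0.036,0,0,0,0,0,0]]], grip_force=40)

```text
time: 22.7
position: [0.6204, -0.0339, 0.071]
tool_rot: [157.4, 16.9, 163.0]
wrist_force: [-2.5, -2.8, 3.3]
grip_width: 0.0406
grip_force: 43.1
```

Run:
```python
from fit import *
s=get_state();t=now();print(t[:3,:3].T@s['wrist_force'],t[:3,:3].T@s['torque'],s['joint_positions'])
rows(T(GRIP-AX*.0195,rot(-AX,170)),1)
```

```text
[ 0.57139185 -1.79903444 -4.67219159] [0.75521621 0.45847363 0.02798019] [ 48.47348803  39.4306133  -48.63078921 113.64321342  22.10028113
  19.78294423  68.86137211]
1 x [-0.0005, 0.0011, 0.0023] [-0.0015, 0.0013, -0.0005] | 0.003 0.1
```

Emit:
carry_out(targets=[[[0.036,0,0,0.003,0,0,0],[0.036,0,0,0.002,0,0,0],[0.036,0,0,0,0,0,0]]])

```text
time: 23.08
position: [0.6225, -0.0326, 0.0668]
tool_rot: [157.4, 16.9, 163.0]
wrist_force: [-5.9, -6.5, 10.0]
grip_width: 0.0406
grip_force: 44.7
```

Run:
```python
from fit import *
s=get_state();t=now();print(t[:3,:3].T@s['wrist_force'],t[:3,:3].T@s['torque'])
rows(T(GRIP-AX*.0195,rot(-AX,170)),1)
```

```text
[  0.67656663  -3.23475925 -12.86233266] [ 0.77101071  0.50883712 -0.10145988]
1 x [-0.0001, 0.0011, -0.0025] [-0.0017, 0.0019, -0.0003] | 0.003 0.1
```

Emit:
carry_out(targets=[[[0.036,0,0,0.0005,0,0,0],[0.036,0,0,0,0,0,0.15],[0.036,0,0,0,0,0,0.15],[0.036,0,0,0,0,0,0.15],[0.036,0,0,0,0,0,0.15],[0.036,0,0,0,0,0,0.15],[0.036,0,0,0,0,0,0.15],[0.036,0,0,0,0,0,0.15],[0.036,0,0,0,0,0,0]]])

```text
time: 24.2
position: [0.6221, -0.0332, 0.0663]
tool_rot: [153.8, -10.1, 108.5]
wrist_force: [-16.5, -10.9, 19.4]
grip_width: 0.0408
grip_force: 46.1
```

Run:
```python
from fit import *
s=get_state();t=now();print(t[:3,:3].T@s['wrist_force'],t[:3,:3].T@s['torque'],s['joint_positions'])
rows(T(GRIP-AX*.0195,rot(-AX,170)),1)
```

```text
[ -1.59301654  -8.32400945 -26.42106251] [ 2.20724575 -0.70101954 -0.06780321] [ 39.44261524  35.40151498 -36.59943696 113.75187986  -2.41029747
  17.68467176  29.93918344]
1 x [0.0014, 0.0013, -0.0027] [-0.0017, 0.0026, -1.0531] | 0.003 60.3
```

Emit:
carry_out(targets=[[[0.036,0,-0.0008,0,0,0,0.15],[0.036,0,0,0,0,0,0.15],[0.036,0,0,0,0,0,0.15],[0.036,0,0,0,0,0,0.15],[0.036,0,0,0,0,0,0.15],[0.036,0,0,0,0,0,0.15],[0.036,0,0,0,0,0,0.15],[0.036,0,0,0,0,0,0.0]]])

```text
time: 25.2
position: [0.6214, -0.0329, 0.0661]
tool_rot: [175.9, -27.7, 47.0]
wrist_force: [-16.5, -8.9, 19.5]
grip_width: 0.0409
grip_force: 46.2
```

Run:
```python
from fit import *
s=get_state();t=now();print(t[:3,:3].T@s['wrist_force'],t[:3,:3].T@s['torque'],s['joint_positions'])
rows(T(GRIP-AX*.0195,rot(-AX,170)),1)
```

```text
[ -6.61980819  -4.15374525 -25.91065441] [ 0.99623569 -2.03659215 -0.11532307] [ 29.78580566  32.31854175 -24.18315432 114.16549192 -26.08153981
  18.85090202  -9.41009659]
1 x [0.0022, 0.0002, -0.0027] [0.0003, 0.0026, -2.1029] | 0.003 120.5
```

Emit:
carry_out(targets=[[[0.068,0,0,0,0,0,0],[0.068,0,0,0,0,0,0],[0.068,0,0,-0.02,0,0,0],[0.068,0,0,-0.04,0,0,0],[0.068,0,0,-0.06,0,0,0],[0.068,0,0,-0.05,0,0,0],[0.068,0,0,0,0,0,0]]])

```text
time: 26.08
position: [0.5596, -0.0826, 0.2186]
tool_rot: [175.5, -27.8, 47.2]
wrist_force: [0.7, -0.1, -0.4]
grip_width: 0.0679
grip_force: 0.0
```

Run:
```python
from fit import *
p=shot('wrist');w=rect(p,None)
q=shot('top');c=proj(q,[.628,.06,.06])[0].astype(int)
cr=cv2.resize(q['img'][c[1]-75:c[1]+75,c[0]-75:c[0]+75],(400,400),interpolation=cv2.INTER_CUBIC)
cv2.imwrite('pics/k.png',np.hstack([w,cr]))
```

```text
(no output)
```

View pics/k.png

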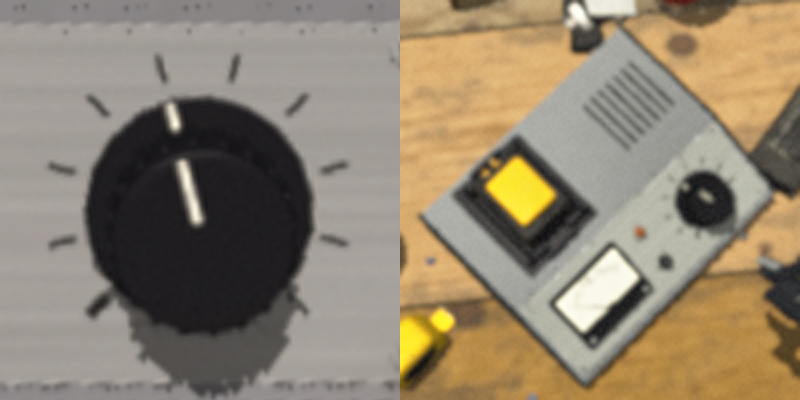

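The rectified view shows the line at (172,115) pointing to the mark at (160,68). Counting from the thick mark at (98,303), that is the fourth thin mark. In the top crop the yellow pack sits in the cradle, with its tongue toward the rear contacts at (488,165). The arm is clear, so I'm handing it in.

```bash
python3 -c "
from station import order
print(order.finish_job())"
```

```text
the job is handed in; nothing more can be done
None
```

The job is handed in, with no verdict returned: by the camera, the dial was turned to its off stop, the pack is reversed and home with its tongue at the rear contacts, and the dial now rests on the fourth click.

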